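# Brush out the beaker, then hold the ultrasonic cleaner's lid open at 60 degrees

### The arm

A 7-joint arm with a two-finger parallel gripper is mounted at the origin on a cart in front of the work surface, level with it; the furniture and walls round the work are solid. World frame = base frame: x ahead of the robot, y to its left, z up, the work surface at z = 0. Lengths are in m, angles in degrees, forces in N, time in s.
With the tool pointing down it reaches from about 0.35 to 0.9 m from the base axis. Payload 8.1 kg.
Tool frame: the origin (TCP) lies on the mounting face of the last link; the fingertips stand 178 mm ahead of it and the grasp point (between the pads) lies 159 mm ahead of it (manip.tcp_to_grasp is the distance from the TCP to the grasp point, in m); z points along the fingers, y is the line along which they close (so a half turn about z gives the same grasp; the last joint's range is limited). The gripper opens to 92 mm and grips with 3 to 60 N. Pads are 19 mm wide; open, the fingers measure 130 mm over their backs; the gripper's body (75 mm by 190 mm) begins 47 mm behind the grasp point.
Start: joints at [-72.915, 24.895, 1.432, 90.138, -0.665, 64.973, -4.303], TCP at [0.244, 0.575, 0.405] pointing down, gripper open.
Joint ranges: [-149.89, 149.89], [-25.12, 119.58], [-72.63, 75.52], [4.76, 147.25], [-75.54, 255.54], [6.69, 114.76], [-157.13, 157.13]. Speed limits (degrees/s): [127.2, 127.2, 172.46, 172.46, 180, 180, 180].

### API

Orientations are given as a 3x3 rotation matrix whose columns are the frame's x, y, z axes.
In Python, from rig import manip gives the robot as it stands.
- The arm moves only by the tool apply_moves, never from a script. Its arguments are lists of equal length, an entry for each row: "slide": the shift along the tool's x, y, z in m, a list of three; "angular": the turn, a rotation vector about the tool's x, y, z in rad, a list of three. A call has 1 to 10 rows; each row shifts and turns the commanded pose from where the row before left it, along the tool's axes as they then stand; what a row does not reach is not made up. A row lasts 1/12 s, in which the tool goes at most 41.7 mm and 7.16 degrees, less where a joint would pass 70% of its speed; a pose out of reach is approached as far as the arm can. A call is refused whole if a number of a shift passes 0.0417 or a number of a turn 0.125, either way. A call with a gripper value outside its range is refused whole. "gripper" is the finger opening in m, from 0 to 0.0918, set as the call begins (left out, the last holds). The fingers move at their own pace and stop on an object; the grip force is fixed at half the most. Time passes only in rows, so rows that do not move let the fingers close. It gives the time, the measured TCP pose, the force, the opening and the grip force at its end, in the units of the state.
- manip.read_state(): the state, without advancing time (a new reading comes with each control period).
- manip.read_camera(name): name is "scene" or "top"; returns the picture (384x512x3 uint8, red, green, blue); there is no depth.
- manip.camera_params(name): a dict with "fx", "fy", "cx", "cy" (pixels), "k1" (the pictures are not rectified: a ray, as slopes to the right and down, at radius r is drawn at 1 + k1 r^2 times it, then the intrinsics apply), "R" (3x3) and "t" (3): a world point X has camera coordinates R X + t. Camera axes: x right, y down, z forward; pixel columns grow to the right and rows downward; lengths in m; the calibration is good to about 2 mm. A picture is of the moment at which its call begins. camera_params takes no time and is no camera call.
- manip.close_job(): hands the job in; it is judged then, once.
Trained networks look in the newest picture that a camera, given by its name, has taken for a name from the list of things; names that differ only in an ending like _2 or _b are one class to them, and where a whole thing is asked for, a point or a joint stands for the part that bears it (a point fixed in the world has none). Each returns a list of dicts, best first, with "score" (0 to 1); they miss things now and then, are a little off and sometimes report something else, mostly with a low value. They report only what shows in the picture. A call takes as long as a camera call. They do not tell look-alikes from the thing itself.
- manip.trace(camera, target): "region" (384x512 bool, what is visible of it) and "bbox" ([left, top, right, bottom] in pixels, round what is visible of it).
The state is a dict: "time": time; "joint_pos": joint angles; "joint_velocities": joint speeds; "joint_efforts": joint torques, N m; "ee_pos": TCP position; "ee_rot": TCP orientation; "ft_force": force on the tool from outside, world axes, zero at the start; "wrist_torque": the same for the moment, N m; "width": finger opening in m; "finger_force": force on a finger pad.
Only numpy, scipy, OpenCV 4.12 (cv2) and the standard library are available. Lean on these libraries where they do the work, as an engineer would, in place of code of your own. Each camera call takes 0.05 s, during which the arm holds its last target. There are 200 camera calls.

### The job

I want to put this beaker in the ultrasonic cleaner: first brush out its inside with the bottle brush, three full strokes each going down to the bottom and up until the brush's tip nears the rim, leaving the beaker standing in its holder, and hang the brush back upright in the fork of its stand. Then raise the cleaner's lid, which springs shut by itself, to 60 degrees from closed and hold it there without letting go, so that I have both hands for the beaker: finish while still holding the lid. Do not disturb the vial, the marker and the tweezers lying about.

Things in the scene. Friction and masses are not known exactly. Their poses are not given: they have to be found in the camera images.
- brush: bottle brush, 186 mm, 45 g, upright in its stand's fork. Origin at the bristle tip (low end), z up along it. White bristles z 0 to 48 mm (33 mm across, soft outside, stiff core 26 across), wire stem 5 thick to z 105, blue collar 23 across z 105 to 110 (its underside rests on the fork), round blue handle 13 to 16 thick to z 186. Round: its yaw means nothing
- brush_grip (a point): middle of the brush's handle, on its axis 150 mm above the bristle tip; grip here from above
- brush_tip (a point): bristle tip, the lower end of the brush
- brush_stand: brush stand, fixed: white base 100 x 70 mm, 10 high; steel post 45 mm behind the seat (+x of the stand) carrying a flat steel fork 5 thick, tines 9 wide, slot 9 wide open to the stand's -x, flared mouth ending 36 mm before the seat. The brush slides level out of and into the slot along the stand's x axis, its collar 5 to 15 mm above the fork. Origin on the bench under the seat; yaw within 0.25
- fork_seat (a point): seat of the fork: on the fork's top face (125 mm above the bench), where the brush's axis belongs; the slot runs on 7 mm behind it
- beaker: 50 ml glass beaker, loose, standing upright in its holder; 45 mm across the rim, 57 mm high, inside 37 mm across, floor 3 mm thick. Origin: centre of its underside, z up
- beaker_holder: low heavy blue and black holder, fixed to the bench, 66 mm across and 24 mm high, with a round pocket in which the beaker stands 6 mm above the bench. Origin: centre of its underside
- cleaner: small white ultrasonic cleaner, fixed to the bench, 150 (x) x 190 (y) x 110 mm, empty steel tank with a wire basket, dark control panel on the front (-x). Origin: centre of its underside; yaw varies by some 11 degrees
- lid (a joint): opening angle of the cleaner's lid in rad: 0 closed, 1.047 at 60 degrees, stop at 1.75. Hinged along the cleaner's back rim; weight and a spring shut it from every angle (about 2 N at the tongue)
- lid_hinge (a point): middle of the lid's hinge axis, which runs along the cleaner's y axis, 71 mm behind the cleaner's centre and 111.5 mm above the bench
- lid_grip (a point): point in the lid's tongue, moving with the lid. The grey lid (145 x 186 x 12 mm) has at the middle of its front edge a tongue 20 wide (y), 12 thick, 42 mm out over free space; the point is in mid-thickness, 28 mm out from the lid's edge, 173 mm from the hinge (4.5 mm above hinge height when closed). Pinched across its width the tongue can turn between the fingers as the lid rises
- vial: bystander: small clear vial with white cap, 28 mm across, 52 mm high, loose
- marker: bystander: blue and white marker pen, 138 mm long, lying loose
- tweezers: bystander: steel tweezers, 126 mm long, lying loose
Not all that is in view belongs to the job. Several things have the shape of the beaker_holder; the one meant has the colours described above.

How it is judged (in metres and radians):
On the way, in this order (a step that is already met when the one before it is completed fails the run):
1. the brush is down at the beaker's bottom (tip within 12 mm of its floor), stroke 1 (horizontal distance between brush_tip and beaker below 0.017 m and z of brush_tip in the frame of beaker below 0.015 m), for 0.05 s.
2. the brush is drawn up inside the beaker until its tip is 30 mm or more above the floor, stroke 1 (horizontal distance between brush_tip and beaker below 0.017 m and z of brush_tip in the frame of beaker above 0.033 m), for 0.05 s.
3. the brush is down at the beaker's bottom (tip within 12 mm of its floor), stroke 2 (all of step 1), for 0.05 s.
4. the brush is drawn up inside the beaker until its tip is 30 mm or more above the floor, stroke 2 (all of step 2), for 0.05 s.
5. the brush is down at the beaker's bottom (tip within 12 mm of its floor), stroke 3 (all of step 3), for 0.05 s.
6. the brush is drawn up inside the beaker until its tip is 30 mm or more above the floor, stroke 3 (all of step 4), for 0.05 s.
7. the brush hangs in the fork of its stand again, let go (horizontal distance between brush_grip and fork_seat below 0.015 m and z of brush_grip in the frame of fork_seat between 0.041 and 0.05 m and angle between brush's own z axis and vertical below 0.15 rad and contact force between the fingers and brush below 0.05 N), for 0.2 s.
8. the lid is held by the fingers at 60 degrees, within 7 degrees (value of joint lid between 0.925 and 1.169 rad and contact force between the fingers and cleaner above 0.4 N), for 0.2 s.
At the end, for the whole second after the job is handed in: The lid is held by the fingers at 60 degrees from closed, within 7 degrees either way, and stays there; the brush hangs still and upright in the fork (within 15 mm of the seat, collar on the fork, within 9 degrees of upright); the beaker stands upright in its holder (all of step 8 and horizontal distance between brush_tip and fork_seat below 0.02 m and horizontal distance between brush_grip and fork_seat below 0.015 m and z of brush_grip in the frame of fork_seat between 0.041 and 0.05 m and angle between brush's own z axis and vertical below 0.15 rad and linear speed of brush below 0.03 m/s and horizontal distance between beaker and beaker_holder below 0.008 m and height (world z) of beaker below 0.01 m and angle between beaker's own z axis and vertical below 0.12 rad); the arm keeps its last pose, push and grip.
It fails at once if the beaker is pulled out of its holder or tipped over (height (world z) of beaker above 0.03 m or angle between beaker's own z axis and vertical above 0.4 rad).
It fails at once if the vial, the marker or the tweezers are disturbed (moved more than 30 mm) (distance of any of vial, marker, tweezers from where it was at the start of the episode above 0.03 m).
It also fails if it takes over 64 s, if anything falls off the work surface, if the arm or the gripper's body presses on something with over 40 N, if the wrist force passes 120 N, or if a joint passes its speed limit or range.

## Working session

There is one attempt and no reset: what is moved stays moved. The work goes in short steps, Python scripts to look and compute and a tool call to move; the robot and the scene stay as the last step left them, time stands still between calls to the robot, and variables do not carry over. Pictures are saved under pics/ and viewed, at most 10 in all, crops included, and the job is handed in when it is done.

Besides the shell and the picture viewer there is one more tool, called by a JSON object that holds its "method" and its "body". apply_moves: Moves the arm, as the interface text tells. Its arguments: {"type":"object","properties":{"slide":{"type":"array"},"angular":{"type":"array"},"gripper":{"type":"number"}},"required":["slide","angular"]}

```bash
mkdir -p pics; python3 - <<'E'
from rig import manip
import cv2,numpy as np
for c in("scene","top"):
    im=manip.read_camera(c);cv2.imwrite(f"pics/{c}0.png",im[:,:,::-1]);p=manip.camera_params(c)
    print(c,{k:np.round(v,4).tolist() for k,v in p.items()})
    for t in("brush","brush_stand","beaker","beaker_holder","cleaner","lid","lid_grip","vial","marker","tweezers"):
        print(t,[(round(d["score"],2),np.round(d["bbox"]).tolist()) for d in manip.trace(c,t)][:5])
s=manip.read_state();print(s["time"],s["ee_pos"],s["ee_rot"],s["width"])
E
```

```text
scene {'fx': 380.0004, 'fy': 380.0004, 'cx': 255.1272, 'cy': 193.9821, 'k1': 0.0232, 'R': [[0.6303, -0.7763, 0.0091], [-0.3954, -0.3311, -0.8568], [0.6681, 0.5365, -0.5156]], 't': [-0.3742, 0.3087, 0.6163]}
brush [(0.75, [241.0, 150.0, 255.0, 212.0])]
brush_stand [(0.57, [232.0, 173.0, 261.0, 230.0])]
beaker [(0.69, [189.0, 217.0, 207.0, 239.0])]
beaker_holder [(0.79, [184.0, 227.0, 213.0, 250.0]), (0.58, [305.0, 302.0, 336.0, 337.0])]
cleaner [(0.85, [257.0, 190.0, 364.0, 289.0])]
lid [(0.63, [256.0, 190.0, 366.0, 252.0])]
lid_grip [(0.67, [256.0, 190.0, 361.0, 252.0]), (0.56, [232.0, 173.0, 262.0, 232.0]), (0.34, [243.0, 148.0, 252.0, 213.0])]
vial []
marker [(0.55, [204.0, 274.0, 259.0, 301.0])]
tweezers [(0.61, [125.0, 223.0, 158.0, 236.0])]
top {'fx': 417.3803, 'fy': 417.3803, 'cx': 246.6141, 'cy': 189.874, 'k1': 0.0428, 'R': [[-0.0168, -0.9997, -0.0175], [-0.9903, 0.019, -0.1375], [0.1378, 0.015, -0.9903]], 't': [-0.0375, 0.5483, 1.2218]}
brush [(0.54, [216.0, 166.0, 225.0, 181.0])]
brush_stand [(0.62, [211.0, 155.0, 237.0, 190.0])]
beaker [(0.48, [204.0, 219.0, 220.0, 235.0]), (0.44, [212.0, 163.0, 225.0, 183.0])]
beaker_holder [(0.8, [321.0, 220.0, 347.0, 241.0]), (0.59, [203.0, 216.0, 220.0, 240.0])]
cleaner [(0.98, [256.0, 156.0, 326.0, 224.0])]
lid [(0.86, [262.0, 156.0, 328.0, 223.0])]
lid_grip [(0.63, [261.0, 155.0, 328.0, 220.0])]
vial [(0.44, [233.0, 139.0, 243.0, 152.0])]
marker [(0.46, [262.0, 228.0, 279.0, 269.0])]
tweezers []
1.1 [0.24387286 0.57545462 0.40474885] [[-9.20719230e-01  3.90225701e-01  3.09436290e-05]
 [ 3.90225702e-01  9.20719229e-01  4.48463530e-05]
 [-1.09901947e-05  5.33658990e-05 -9.99999999e-01]] 0.09172608571078711
```

```bash
python3 - <<'E'
import cv2
a=cv2.imread("pics/scene0.png")[140:350,110:380];cv2.imwrite("pics/s_c.png",cv2.resize(a,None,fx=2.85,fy=2.85,interpolation=cv2.INTER_CUBIC))
a=cv2.imread("pics/top0.png")[130:280,180:360];cv2.imwrite("pics/t_c.png",cv2.resize(a,None,fx=4,fy=4,interpolation=cv2.INTER_CUBIC))
E
```

```text
(no output)
```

View pics/s_c.png

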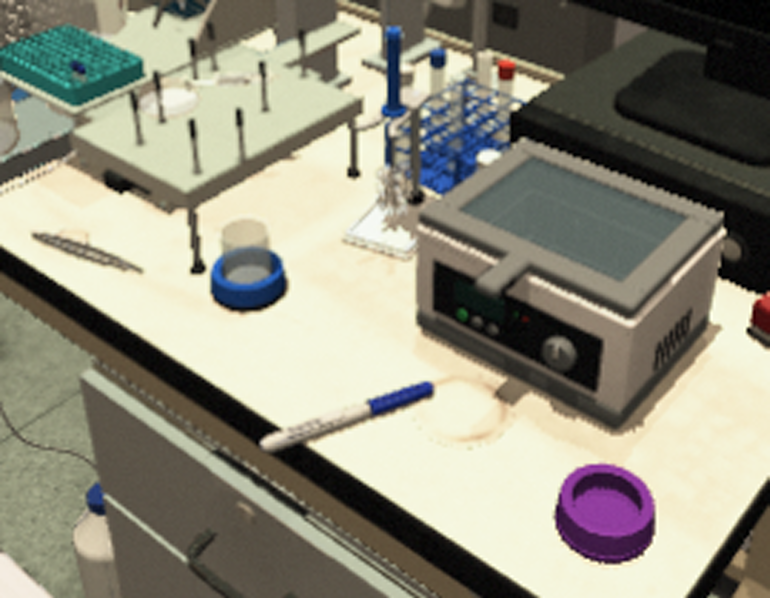

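View pics/t_c.png

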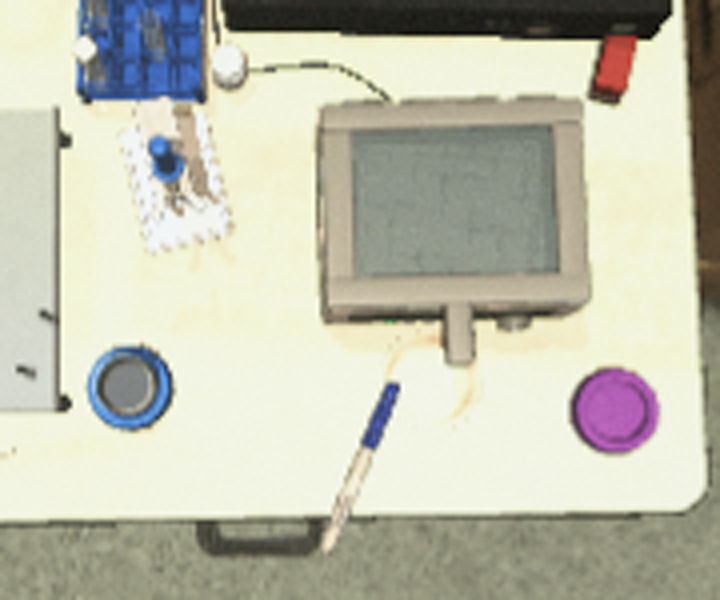

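Both crops show it. The two holder-shaped things are the blue/black one at scene (197,238), top (212,226), and the purple one at scene (321,319), top (334,231). The blue one fits the description and carries the beaker. The brush is at scene (248,150–215), top (221,170). The lid tongue is at top (295,218). A shaker platform stands close left of the beaker.

```bash
cat >h.py <<'E'
from rig import manip
import numpy as np,cv2
from scipy.optimize import least_squares
P={c:manip.camera_params(c) for c in("scene","top")}
def proj(c,X):
    p=P[c];q=np.atleast_2d(X)@np.array(p["R"]).T+p["t"];s=q[:,:2]/q[:,2:];s=s*(1+p["k1"]*(s**2).sum(1,keepdims=True))
    return s*[p["fx"],p["fy"]]+[p["cx"],p["cy"]]
def plane(c,uv,z):
    return least_squares(lambda v:proj(c,[v[0],v[1],z])[0]-uv,[.6,0]).x
E
python3 - <<'E'
from h import *
S=lambda u,v:np.array([110+u/2.85,140+v/2.85]);T=lambda u,v:np.array([180+u/4,130+v/4])
f=lambda o,v:print(o,np.round(v,4))
# brush: vertical axis with top at .201, fork top .125
def br(v): return np.r_[proj("scene",[v[0],v[1],.201])[0]-S(394,30),proj("top",[v[0],v[1],.201])[0]-T(158,144),proj("scene",[v[0],v[1],.1275])[0]-S(394,112),proj("top",[v[0],v[1],.1275])[0]-T(170,173)]
r=least_squares(br,[.7,.1]);f("brush",r.x);f("res",r.fun)
f("beaker rim top",plane("top",T(128,382),.063)); f("holder top",plane("top",T(130,385),.024)); f("holder sc",plane("scene",S(247,268),.024))
f("beaker rim sc",plane("scene",S(245,236),.063))
# stand base corners
for p in((122,130),(190,104),(232,232),(152,250)): f("base",plane("top",T(*p),.01))
L=np.array([[0,93],[0,-93],[145,-93],[145,93],[187,10],[187,-10]])/1000
def lid(v,z=.122):
    c,s=np.cos(v[2]),np.sin(v[2]);W=np.c_[v[0]+c*-L[:,0]-s*L[:,1],v[1]+s*-L[:,0]+c*L[:,1],np.full(6,z)]
    a=proj("top",W)-np.array([T(320,104),T(583,99),T(590,303),T(325,311),T(449,361),T(475,361)])
    b=proj("scene",W)-np.array([S(525,143),S(722,213),S(620,310),S(418,211),S(475,290),S(497,296)])
    return np.r_[a,b].ravel()
r=least_squares(lid,[.8,-.1,0]);f("hinge",r.x);print(r.fun.reshape(-1,2).round(1).tolist())
c,s=np.cos(r.x[2]),np.sin(r.x[2]);f("grip",r.x[:2]-.173*np.array([c,s]))
f("vial",plane("top",[238,145],.05))
for p in((395,385),(330,548)): f("marker",plane("top",T(*p),.006))
for p in((35,235),(140,270)): f("tweez",plane("scene",S(*p),.003))
for p in((60,108),(60,410)): f("shaker",plane("top",T(*p),.09))
for p in((188,205),(362,102)): f("shaker sc",plane("scene",S(*p),.09))
for p in((198,268),): f("leg",plane("scene",S(*p),0))
for p in((195,175),(240,160)): f("pin base",plane("scene",S(*p),.1))
E
```

```text
brush [0.5874 0.0192]
res [-0.2098  1.0669  0.5924  0.9272 -0.192  -0.9069 -0.308  -1.3168]
beaker rim top [0.4408 0.0552]
holder top [0.4406 0.0576]
holder sc [0.436  0.0554]
beaker rim sc [0.4312 0.0488]
base [0.6396 0.0641]
base [0.6592 0.0109]
base [ 0.5577 -0.0205]
base [0.5449 0.0414]
hinge [ 0.6295 -0.1822  0.0047]
[[0.3, 1.1], [0.3, 0.7], [1.0, 0.7], [0.4, 0.2], [-0.3, 2.1], [0.5, 1.9], [-1.0, -2.3], [1.2, 0.5], [4.1, -0.6], [-0.7, -0.5], [-1.3, -4.3], [-0.8, -2.4]]
grip [ 0.4565 -0.183 ]
vial [ 0.6836 -0.0238]
marker [ 0.438  -0.1431]
marker [ 0.3167 -0.0908]
tweez [0.365  0.2633]
tweez [0.3924 0.1471]
shaker [0.6402 0.1012]
shaker [0.4203 0.1011]
shaker sc [0.4066 0.0874]
shaker sc [0.6317 0.096 ]
leg [0.4292 0.1134]
pin base [0.4311 0.1054]
pin base [0.4718 0.0943]
```

```bash
cat >ov.py <<'E'
from h import *
import sys
def draw(seat,yaw,bk,hinge,ly,name):
    a=np.linspace(0,2*np.pi,60);circ=lambda c,r,z:np.c_[c[0]+r*np.cos(a),c[1]+r*np.sin(a),0*a+z]
    def loc(o,y,pts): 
        pts=np.array(pts,float);c,s=np.cos(y),np.sin(y);return np.c_[o[0]+c*pts[:,0]-s*pts[:,1],o[1]+s*pts[:,0]+c*pts[:,1],pts[:,2]]
    base=lambda x0:loc(seat,yaw,[(x0-.05,-.035,.01),(x0+.05,-.035,.01),(x0+.05,.035,.01),(x0-.05,.035,.01),(x0-.05,-.035,.01)])
    C=[(base(.01),(0,0,255)),(loc(seat,yaw,[(.045,0,0),(.045,0,.125),(-.036,0,.125)]),(0,160,0)),(np.array([[*seat,.02],[*seat,.206]]),(255,0,255)),(circ(seat,.0075,.206),(255,0,255)),
       (circ(bk,.033,.024),(0,0,255)),(circ(bk,.033,0),(0,0,255)),(circ(bk,.0225,.063),(0,160,0)),
       (loc(hinge,ly,[(0,.093,.122),(-.145,.093,.122),(-.145,.01,.122),(-.187,.01,.122),(-.187,-.01,.122),(-.145,-.01,.122),(-.145,-.093,.122),(0,-.093,.122),(0,.093,.122)]),(0,0,255))]
    tiles=[]
    for c,(x0,y0,x1,y1),k in(("scene",(180,140,280,255),5),("top",(195,145,335,245),5)):
        im=cv2.resize(cv2.imread(f"pics/{c}0.png")[y0:y1,x0:x1],None,fx=k,fy=k,interpolation=cv2.INTER_CUBIC)
        for W,col in C: cv2.polylines(im,[np.int32((proj(c,W)-[x0,y0]+.5)*k)],False,col,1,cv2.LINE_AA)
        tiles.append(im)
    h=max(t.shape[0] for t in tiles);im=np.hstack([cv2.copyMakeBorder(t,0,h-t.shape[0],0,0,cv2.BORDER_CONSTANT) for t in tiles])
    cv2.imwrite(f"pics/{name}.png",cv2.resize(im,(800,int(h*800/im.shape[1])),interpolation=cv2.INTER_AREA))
E
python3 - <<'E'
from h import *
from ov import draw
# blue/brush segmentation
for c in P:
    im=cv2.imread(f"pics/{c}0.png");hsv=cv2.cvtColor(im,cv2.COLOR_BGR2HSV)
    m=((hsv[...,0]>100)&(hsv[...,0]<122)&(hsv[...,1]>140)).astype(np.uint8)
    n,l,st,ce=cv2.connectedComponentsWithStats(m)
    print(c,[(st[i].tolist(),ce[i].round(1).tolist()) for i in range(1,n) if st[i,4]>20])
S=lambda u,v:np.array([110+u/2.85,140+v/2.85]);T=lambda u,v:np.array([180+u/4,130+v/4])
def br(v): return np.r_[proj("scene",[v[0],v[1],.206])[0]-S(394,30),proj("top",[v[0],v[1],.206])[0]-T(158,144),proj("scene",[v[0],v[1],.1275])[0]-S(394,112),proj("top",[v[0],v[1],.1275])[0]-T(170,173)]
r=least_squares(br,[.7,.1]);print(r.x,r.fun.round(1))
draw(r.x,.25,[.4385,.0555],[.6295,-.1822],.0047,"ov1")
E
```

```text
scene [([74, 113, 16, 13, 169], [81.1, 119.1]), ([7, 145, 72, 47, 393], [46.6, 170.7]), ([244, 150, 8, 31, 136], [247.5, 166.4]), ([261, 158, 5, 5, 23], [263.2, 160.0]), ([63, 169, 6, 8, 25], [65.8, 172.1]), ([71, 174, 6, 8, 24], [73.4, 177.0]), ([430, 175, 8, 5, 27], [433.6, 176.9]), ([10, 176, 16, 28, 91], [17.3, 188.9]), ([257, 180, 29, 28, 325], [268.8, 195.3]), ([184, 229, 26, 19, 237], [196.6, 240.7]), ([240, 274, 21, 11, 95], [249.9, 279.2]), ([141, 310, 5, 10, 33], [143.3, 314.5])]
top [([200, 114, 30, 41, 663], [216.4, 135.9]), ([55, 198, 3, 18, 40], [55.7, 206.0]), ([60, 200, 7, 16, 102], [62.9, 207.6]), ([204, 220, 18, 17, 58], [215.5, 230.8]), ([36, 226, 20, 16, 227], [45.1, 234.0]), ([0, 244, 65, 15, 725], [25.7, 251.8])]
[0.58621852 0.01837352] [-0.2 -0.6  0.8  1.  -0.2 -0.6 -0.  -0.9]
```

View pics/ov1.png

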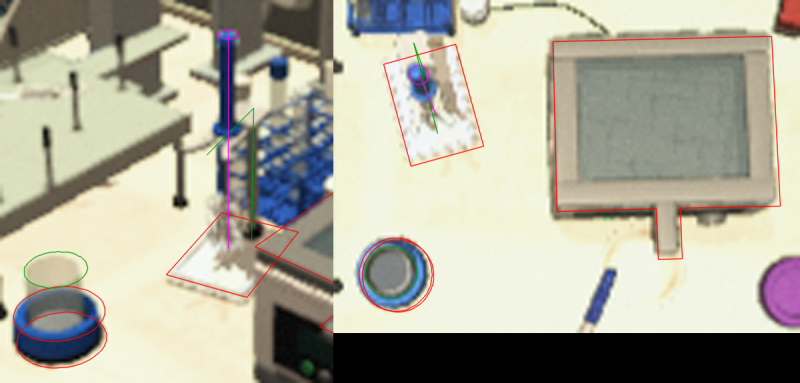

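{"method": "apply_moves", "body": {"slide": [[0,0,-0.01],[0,0,-0.01],[0,0,-0.01],[0,0,-0.005],[-0.019,-0.031,0],[-0.019,-0.031,0],[-0.019,-0.031,0],[-0.019,-0.031,0],[-0.019,-0.031,0],[-0.019,-0.031,0]], "angular": [[0,0,-0.1],[0,0,-0.1],[0,0,-0.1],[0,0,-0.1],[0,0,0],[0,0,0],[0,0,0],[0,0,0],[0,0,0],[0,0,0]], "gripper": 0.0918}}

```text
time: 1.93
ee_pos: [0.3583, 0.3877, 0.4399]
ee_rot: [[-1.0, 0.001, 0.0], [0.001, 1.0, 0.0], [-0.0, 0.0, -1.0]]
ft_force: [0.6, -0.1, 0.5]
width: 0.0919
finger_force: 0.0
```

{"method": "apply_moves", "body": {"slide": [[-0.0205,-0.0335,0],[-0.0205,-0.0335,0],[-0.0205,-0.0335,0],[-0.0205,-0.0335,0],[-0.0205,-0.0335,0],[-0.0205,-0.0335,0],[-0.0205,-0.0335,0],[-0.0205,-0.0335,0],[-0.0205,-0.0335,0],[-0.0205,-0.0335,0]], "angular": [[0,0,0],[0,0,0],[0,0,0],[0,0,0],[0,0,0],[0,0,0],[0,0,0],[0,0,0],[0,0,0],[0,0,0]]}}

```text
time: 2.77
ee_pos: [0.5631, 0.0524, 0.44]
ee_rot: [[-1.0, 0.001, 0.001], [0.001, 1.0, 0.0], [-0.001, 0.0, -1.0]]
ft_force: [0.6, 1.7, 0.3]
width: 0.0921
finger_force: 0.0
```

{"method": "apply_moves", "body": {"slide": [[-0.0115,-0.017,0],[-0.0115,-0.017,0],[0,0,0],[0,0,0.022],[0,0,0.022],[0,0,0.022],[0,0,0.022],[0,0,0.023],[0,0,0],[0,0,0]], "angular": [[0,0,0],[0,0,0],[0,0,0],[0,0,0],[0,0,0],[0,0,0],[0,0,0],[0,0,0],[0,0,0],[0,0,0]]}}

```text
time: 3.6
ee_pos: [0.5849, 0.0207, 0.3283]
ee_rot: [[-1.0, 0.0, -0.002], [0.0, 1.0, -0.0], [0.002, -0.0, -1.0]]
ft_force: [-0.4, 0.1, 1.3]
width: 0.092
finger_force: 0.0
```

```bash
python3 - <<'E'
from rig import manip
import cv2,numpy as np
s=manip.read_state();print(s["joint_pos"],s["ee_pos"])
t=[]
for c,(x0,y0,x1,y1) in(("scene",(190,120,310,260)),("top",(170,100,290,240))):
    im=manip.read_camera(c)[y0:y1,x0:x1,::-1];t.append(cv2.resize(im,None,fx=3.3,fy=3.3,interpolation=cv2.INTER_CUBIC))
cv2.imwrite("pics/g1.png",np.hstack(t))
E
```

```text
[-16.09305224  25.57541121  12.33628628 101.88262215  -6.60873165
  53.37873398  89.01304577] [0.58492741 0.02069538 0.32825116]
```

View pics/g1.png

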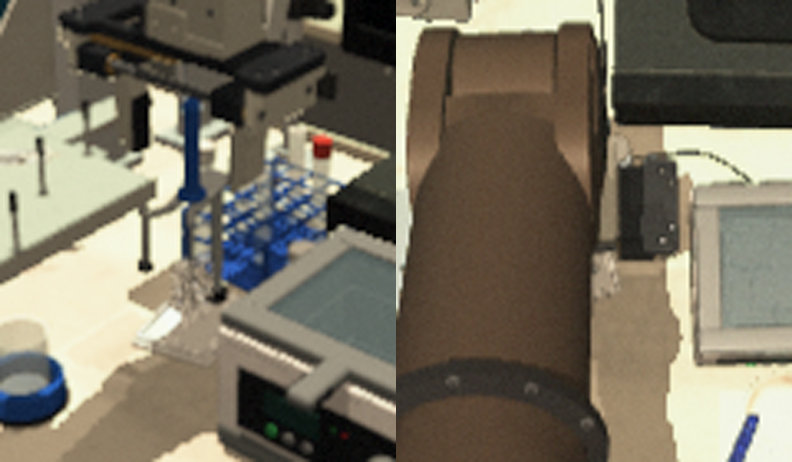

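The handle at g1 (192,150) stands between the two fingers at (140,120) and (247,165), so I close.

{"method": "apply_moves", "body": {"slide": [[0,0,0],[0,0,0],[0,0,0],[0,0,0],[0,0,0],[0,0,0],[0,0,0],[0,0,0]], "angular": [[0,0,0],[0,0,0],[0,0,0],[0,0,0],[0,0,0],[0,0,0],[0,0,0],[0,0,0]], "gripper": 0.0}}

```text
time: 4.37
ee_pos: [0.5854, 0.0202, 0.3287]
ee_rot: [[-1.0, 0.001, -0.0], [0.001, 1.0, 0.0], [0.0, 0.0, -1.0]]
ft_force: [0.3, 0.4, -0.3]
width: 0.043
finger_force: 0.0
```

{"method": "apply_moves", "body": {"slide": [[0,0,0],[0,0,0],[0,0,0],[0,0,0],[0,0,0],[0,0,0],[0,0,0]], "angular": [[0,0,0],[0,0,0],[0,0,0],[0,0,0],[0,0,0],[0,0,0],[0,0,0]]}}

```text
time: 4.95
ee_pos: [0.5854, 0.0202, 0.3287]
ee_rot: [[-1.0, 0.001, -0.0], [0.001, 1.0, 0.0], [0.0, 0.0, -1.0]]
ft_force: [-0.1, 0.2, -0.2]
width: 0.0128
finger_force: 29.7
```

{"method": "apply_moves", "body": {"slide": [[0,0,-0.005],[0,0,-0.005],[0,0,0],[0.0097,-0.0024,0],[0.0097,-0.0024,0],[0.0097,-0.0024,0],[0.0097,-0.0024,0]], "angular": [[0,0,0],[0,0,0],[0,0,0],[0,0,0],[0,0,0],[0,0,0],[0,0,0]]}}

```text
time: 5.53
ee_pos: [0.545, 0.0102, 0.3385]
ee_rot: [[-1.0, 0.001, -0.001], [0.001, 1.0, -0.0], [0.001, -0.0, -1.0]]
ft_force: [0.4, -0.2, -0.1]
width: 0.013
finger_force: 29.7
```

{"method": "apply_moves", "body": {"slide": [[0.0097,-0.0024,0],[0.0097,-0.0024,0],[0.0097,-0.0024,0],[0,0,-0.0265],[0,0,-0.0265],[0,0,0],[0,0,0]], "angular": [[0,0,0],[0,0,0],[0,0,0],[0,0,0],[0,0,0],[0,0,0],[0,0,0]]}}

```text
time: 6.12
ee_pos: [0.5174, 0.0033, 0.3931]
ee_rot: [[-1.0, 0.001, 0.003], [0.001, 1.0, 0.001], [-0.003, 0.001, -1.0]]
ft_force: [0.5, 0.6, -0.2]
width: 0.0125
finger_force: 29.7
```

```bash
python3 - <<'E'
from h import *
t=[]
s=manip.read_state();print(s["joint_pos"].round(1),s["ee_pos"])
for c,(x0,y0,x1,y1) in(("scene",(170,120,290,260)),("top",(170,100,290,240))):
    im=manip.read_camera(c)[:,:,::-1];cv2.imwrite(f"pics/{c}2.png",im);t.append(cv2.resize(im[y0:y1,x0:x1],None,fx=3.3,fy=3.3,interpolation=cv2.INTER_CUBIC))
cv2.imwrite("pics/g2.png",np.hstack(t))
E
```

```text
[-16.9  15.4  13.3 106.8  -4.2  58.   88.1] [0.5174141  0.0032548  0.39310588]
```

View pics/g2.png

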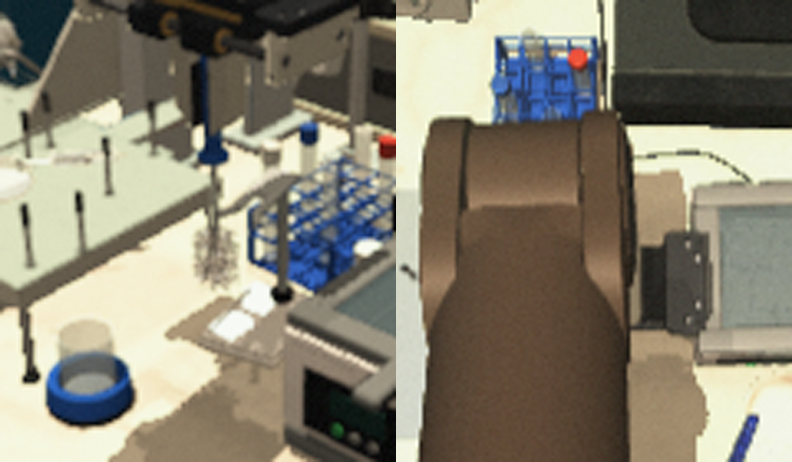

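The brush is free of the fork, hanging roughly upright: collar at g2 (213,155), bristle bottom at about (218,287). I check its offset from the TCP.

```bash
python3 - <<'E'
from h import *
p=np.array([.5174,.0033]);z0=.3931-.159-.15
for z in(0,.024,.1075,.14): print(z,((proj("scene",[*p,z0+z])[0]-[170,120]+.5)*3.3).round(1))
J=proj("scene",[[*p+[.01,0],z0],[*p+[0,.01],z0],[*p,z0]]);print((J[:2]-J[2])*3.3)
im=cv2.imread("pics/scene2.png");hsv=cv2.cvtColor(im,cv2.COLOR_BGR2HSV)
m=((hsv[...,0]>100)&(hsv[...,0]<122)&(hsv[...,1]>140)).astype(np.uint8);m[:,:225]=0;m[:,245:]=0;m[175:]=0
ys,xs=np.nonzero(m)
for y in range(135,172): 
    x=xs[ys==y]
    if len(x): print(y,x.min(),x.max(),end="; ")
for y in(180,185,190,195,200,205): print(y,im[y,222:250].mean(1).astype(int))
E
```

```text
0 [214.6 288. ]
0.024 [214.  260.2]
0.1075 [211.7 157.2]
0.14 [210.7 114.3]
[[  9.0178713   -5.65428198]
 [-10.12374039  -4.72919565]]
137 231 231; 138 231 231; 139 230 231; 140 231 231; 141 231 231; 142 231 231; 143 231 231; 144 231 231; 145 231 231; 146 231 231; 148 231 231; 149 231 231; 150 231 231; 151 231 231; 152 231 231; 153 232 232; 154 231 232; 155 231 232; 156 231 232; 157 232 232; 158 232 232; 159 232 232; 160 232 232; 161 235 235; 162 233 236; 163 233 236; 164 232 236; 165 232 237; 166 231 238; 167 231 238; 168 231 237; 169 234 234; 180 [204 190 174 140 107 104  86  88  91  85  87  96 101 115 177 217 235 235
 226 196 142 117 111 113 170 209 182 140]
185 [ 86  88  90  85  86 143 217 239 238 229 170 121 135  76  99 128 153 201
 211 220 234 236 212  77  81 120 114 115]
190 [236 237 237 238 237 238 232 197 171 190 179 128  82  98 148 195 168 151
 192 215 233 236 218 117  49 103 180 199]
195 [237 238 238 239 239 239 225 171 159 180 173 108  98 101 130 123 142 155
 161 188 212 238 215  78  63 178 234 215]
200 [229 230 231 233 233 230 205 157 157 136 124 108 123 121 128 128 134 162
 156 165 222 236 233 217 185 163  81  57]
205 [231 232 232 231 231 232 230 230 214 184 203 200 157 130 139 170 171 175
 205 221 223 237 237 237 239 243 242 237]
```

{"method": "apply_moves", "body": {"slide": [[0.0193,0.0137,0],[0.0193,0.0137,0],[0.0193,0.0137,0],[0.0193,0.0137,0],[0,0,0],[0,0,0],[0,0,0.01],[0,0,0.01],[0,0,0.005],[0,0,0]], "angular": [[0,0,0],[0,0,0],[0,0,0],[0,0,0],[0,0,0],[0,0,0],[0,0,0],[0,0,0],[0,0,0],[0,0,0]]}}

```text
time: 7.05
ee_pos: [0.4404, 0.0577, 0.3654]
ee_rot: [[-1.0, 0.002, -0.002], [0.002, 1.0, -0.001], [0.002, -0.001, -1.0]]
ft_force: [-0.2, 0.2, 0.2]
width: 0.0126
finger_force: 29.7
```

```bash
python3 - <<'E'
from h import *
s=manip.read_state();print(s["ee_pos"],s["ft_force"])
im=manip.read_camera("scene")[:,:,::-1];x0,y0=160,160
k=7;im=cv2.resize(im[y0:y0+95,x0:x0+80],None,fx=k,fy=k,interpolation=cv2.INTER_CUBIC)[:,:,:].copy()
a=np.linspace(0,6.3,60)
for z in(.063,):
    W=np.c_[.44+.0225*np.cos(a),.058+.0225*np.sin(a),0*a+z];cv2.polylines(im,[np.int32((proj("scene",W)-[x0,y0]+.5)*k)],False,(0,160,0),1,cv2.LINE_AA)
p=s["ee_pos"];W=np.array([[p[0],p[1],p[2]-.309],[p[0],p[1],p[2]-.2]]);cv2.polylines(im,[np.int32((proj("scene",W)-[x0,y0]+.5)*k)],False,(255,0,255),1)
cv2.imwrite("pics/g3.png",im[:600])
E
```

```text
[0.44036505 0.0576823  0.36537841] [-0.24489487  0.15309585  0.1679011 ]
```

View pics/g3.png

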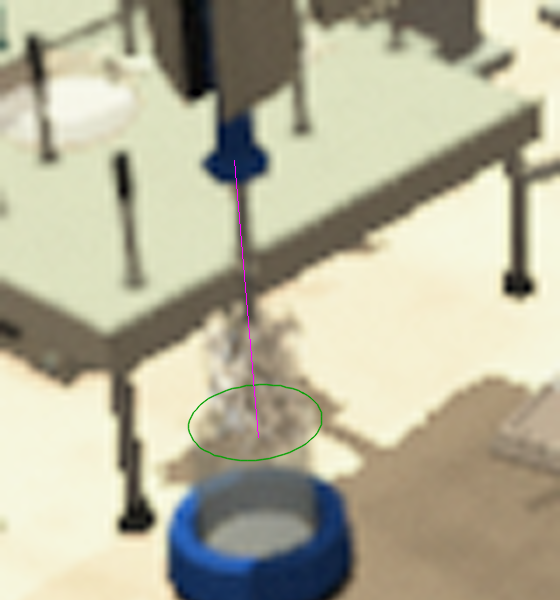

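{"method": "apply_moves", "body": {"slide": [[0,0,0.012],[0,0,0.012],[0,0,0.012],[0,0,0.005],[0,0,0],[0,0,0]], "angular": [[0,0,0],[0,0,0],[0,0,0],[0,0,0],[0,0,0],[0,0,0]]}}

```text
time: 7.6
ee_pos: [0.4406, 0.0582, 0.326]
ee_rot: [[-1.0, 0.001, -0.0], [0.001, 1.0, -0.0], [0.0, -0.0, -1.0]]
ft_force: [0.1, -0.4, 0.2]
width: 0.0127
finger_force: 29.7
```

{"method": "apply_moves", "body": {"slide": [[0,0,0.003],[0,0,0],[0,0,0],[0,0,-0.012],[0,0,-0.012],[0,0,-0.013],[0,0,0],[0,0,0]], "angular": [[0,0,0],[0,0,0],[0,0,0],[0,0,0],[0,0,0],[0,0,0],[0,0,0],[0,0,0]]}}

```text
time: 8.27
ee_pos: [0.4405, 0.0584, 0.3603]
ee_rot: [[-1.0, 0.001, 0.002], [0.001, 1.0, 0.001], [-0.002, 0.001, -1.0]]
ft_force: [-0.3, 0.0, -1.4]
width: 0.0126
finger_force: 29.7
```

{"method": "apply_moves", "body": {"slide": [[0,0,0.012],[0,0,0.012],[0,0,0.013],[0,0,0],[0,0,0],[0,0,0]], "angular": [[0,0,0],[0,0,0],[0,0,0],[0,0,0],[0,0,0],[0,0,0]]}}

```text
time: 8.77
ee_pos: [0.4404, 0.0583, 0.3229]
ee_rot: [[-1.0, 0.001, -0.0], [0.001, 1.0, -0.0], [0.0, -0.0, -1.0]]
ft_force: [-0.9, 0.5, 0.1]
width: 0.0124
finger_force: 29.7
```

{"method": "apply_moves", "body": {"slide": [[0,0,-0.013],[0,0,-0.013],[0,0,-0.013],[0,0,0],[0,0,0]], "angular": [[0,0,0],[0,0,0],[0,0,0],[0,0,0],[0,0,0]]}}

```text
time: 9.18
ee_pos: [0.4406, 0.0584, 0.3626]
ee_rot: [[-1.0, 0.001, 0.002], [0.001, 1.0, 0.001], [-0.002, 0.001, -1.0]]
ft_force: [0.5, -0.3, -0.8]
width: 0.0125
finger_force: 29.7
```

{"method": "apply_moves", "body": {"slide": [[0,0,0.013],[0,0,0.013],[0,0,0.013],[0,0,0],[0,0,0],[0,0,0]], "angular": [[0,0,0],[0,0,0],[0,0,0],[0,0,0],[0,0,0],[0,0,0]]}}

```text
time: 9.68
ee_pos: [0.4404, 0.0583, 0.323]
ee_rot: [[-1.0, 0.001, -0.0], [0.001, 1.0, -0.0], [0.0, -0.0, -1.0]]
ft_force: [-0.5, -0.7, -0.2]
width: 0.0128
finger_force: 29.7
```

{"method": "apply_moves", "body": {"slide": [[0,0,-0.013],[0,0,-0.013],[0,0,-0.013],[0,0,0],[0,0,0],[0,0,0]], "angular": [[0,0,0],[0,0,0],[0,0,0],[0,0,0],[0,0,0],[0,0,0]]}}

```text
time: 10.18
ee_pos: [0.4402, 0.0583, 0.3616]
ee_rot: [[-1.0, 0.001, 0.0], [0.001, 1.0, 0.0], [-0.0, 0.0, -1.0]]
ft_force: [0.0, -0.4, -0.2]
width: 0.0126
finger_force: 29.7
```

{"method": "apply_moves", "body": {"slide": [[0,0,-0.0105],[0,0,-0.0105],[0,0,-0.0105],[0,0,0],[-0.0193,-0.0137,0],[-0.0193,-0.0137,0],[-0.0193,-0.0137,0],[-0.0193,-0.0137,0],[0,0,0],[0,0,0]], "angular": [[0,0,0],[0,0,0],[0,0,0],[0,0,0],[0,0,0],[0,0,0],[0,0,0],[0,0,0],[0,0,0],[0,0,0]]}}

```text
time: 11.02
ee_pos: [0.5178, 0.0027, 0.3918]
ee_rot: [[-1.0, 0.003, -0.002], [0.003, 1.0, -0.001], [0.002, -0.001, -1.0]]
ft_force: [-0.2, -1.0, 0.7]
width: 0.0124
finger_force: 29.7
```

```bash
python3 - <<'E'
from h import *
s=manip.read_state();print(s["ee_pos"],s["ft_force"])
im=manip.read_camera("scene")[120:260,170:290,::-1]
o=cv2.imread("pics/scene2.png")[120:260,170:290]
cv2.imwrite("pics/g4.png",cv2.resize(np.hstack([o,im]),None,fx=3.3,fy=3.3,interpolation=cv2.INTER_CUBIC))
E
```

```text
[0.51775911 0.00269408 0.39183624] [-0.19564508 -0.99262653  0.68779826]
```

View pics/g4.png

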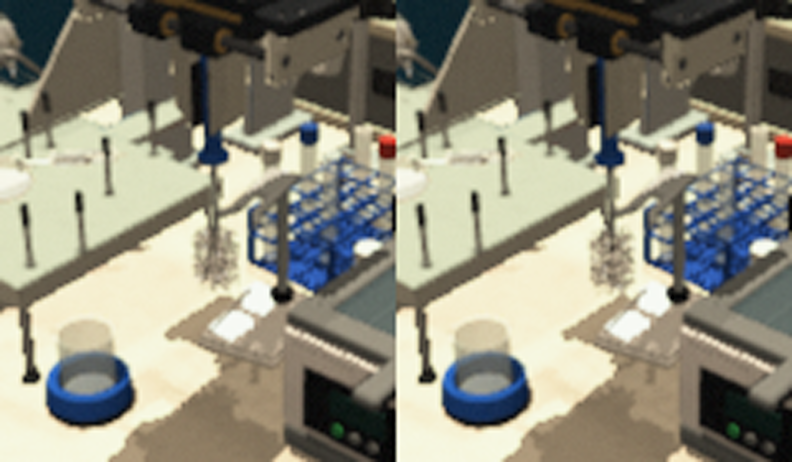

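Brush and beaker sit as they did before the strokes (left before, right after). I retrace the path into the fork.

{"method": "apply_moves", "body": {"slide": [[0,0,0.018],[0,0,0.018],[0,0,0.0175],[0,0,0],[0,0,0],[0,0,0]], "angular": [[0,0,0],[0,0,0],[0,0,0],[0,0,0],[0,0,0],[0,0,0]]}}

```text
time: 11.57
ee_pos: [0.5173, 0.0039, 0.3404]
ee_rot: [[-1.0, 0.0, 0.0], [0.0, 1.0, 0.0], [-0.0, 0.0, -1.0]]
ft_force: [0.2, 0.1, -0.7]
width: 0.0123
finger_force: 29.7
```

{"method": "apply_moves", "body": {"slide": [[-0.0097,0.0023,0.0015],[-0.0097,0.0023,0],[-0.0097,0.0023,0],[-0.0097,0.0023,0],[0,0,0]], "angular": [[0,0,0],[0,0,0],[0,0,0],[0,0,0],[0,0,0]]}}

```text
time: 11.98
ee_pos: [0.5586, 0.0135, 0.3385]
ee_rot: [[-1.0, -0.0, 0.002], [-0.0, 1.0, 0.0], [-0.002, 0.0, -1.0]]
ft_force: [-0.1, -0.2, -0.2]
width: 0.0127
finger_force: 29.7
```

{"method": "apply_moves", "body": {"slide": [[-0.0097,0.0024,0],[-0.0097,0.0024,0],[-0.0097,0.0024,0],[0,0,0],[0,0,0],[0,0,0]], "angular": [[0,0,0],[0,0,0],[0,0,0],[0,0,0],[0,0,0],[0,0,0]]}}

```text
time: 12.48
ee_pos: [0.5852, 0.0196, 0.338]
ee_rot: [[-1.0, 0.001, -0.001], [0.001, 1.0, -0.0], [0.001, -0.0, -1.0]]
ft_force: [-0.6, -0.3, -1.1]
width: 0.0126
finger_force: 29.7
```

Now lower about 9 mm onto the fork, then release.

{"method": "apply_moves", "body": {"slide": [[0,0,0.004],[0,0,0.004],[0,0,0.001],[0,0,0],[0,0,0],[0,0,0]], "angular": [[0,0,0],[0,0,0],[0,0,0],[0,0,0],[0,0,0],[0,0,0]]}}

```text
time: 12.98
ee_pos: [0.5853, 0.0198, 0.3292]
ee_rot: [[-1.0, 0.001, 0.0], [0.001, 1.0, 0.0], [-0.0, 0.0, -1.0]]
ft_force: [-0.2, -0.2, -0.9]
width: 0.0128
finger_force: 29.7
```

{"method": "apply_moves", "body": {"slide": [[0,0,0],[0,0,0],[0,0,0],[0,0,0],[0,0,0],[0,0,0],[0,0,0],[0,0,0],[0,0,0],[0,0,0]], "angular": [[0,0,0],[0,0,0],[0,0,0],[0,0,0],[0,0,0],[0,0,0],[0,0,0],[0,0,0],[0,0,0],[0,0,0]], "gripper": 0.0918}}

```text
time: 13.82
ee_pos: [0.5854, 0.0197, 0.3293]
ee_rot: [[-1.0, 0.001, 0.0], [0.001, 1.0, 0.0], [-0.0, 0.0, -1.0]]
ft_force: [-0.3, 0.3, -0.1]
width: 0.0744
finger_force: 0.0
```

{"method": "apply_moves", "body": {"slide": [[0,0,0],[0,0,0],[0,0,0],[0,0,-0.02],[0,0,-0.03],[0,0,-0.04],[0,0,-0.03],[0,0,0],[0,0,0]], "angular": [[0,0,0],[0,0,0],[0,0,0],[0,0,0],[0,0,0],[0,0,0],[0,0,0],[0,0,0],[0,0,0]]}}

```text
time: 14.57
ee_pos: [0.5857, 0.0196, 0.4513]
ee_rot: [[-1.0, 0.001, 0.004], [0.001, 1.0, 0.001], [-0.004, 0.001, -1.0]]
ft_force: [-0.4, -1.1, -0.6]
width: 0.0919
finger_force: 0.0
```

```bash
python3 - <<'E'
from h import *
s=manip.read_state();print(s["ee_pos"],s["ft_force"],s["width"],s["joint_pos"].round(1))
im=manip.read_camera("scene")[:,:,::-1];cv2.imwrite("pics/scene5.png",im)
o=cv2.imread("pics/scene0.png")
cv2.imwrite("pics/g5.png",cv2.resize(np.hstack([o[120:260,180:300],im[120:260,180:300]]),None,fx=3.3,fy=3.3,interpolation=cv2.INTER_CUBIC))
E
```

```text
[0.58572716 0.01964672 0.45126882] [-0.43868885 -1.052696   -0.58122214] 0.09194822613270907 [-17.6  19.2  14.3  92.8  -5.1  68.3  87.7]
```

View pics/g5.png

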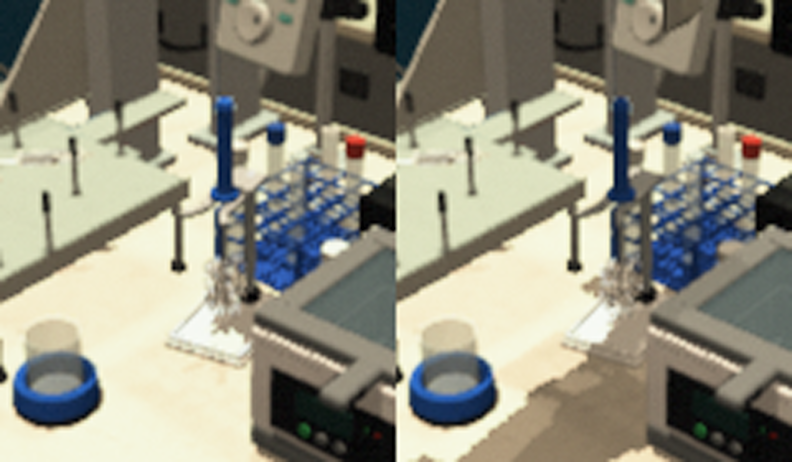

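The brush hangs as it did at the start (left start, right now) and the beaker stands in its holder. Next the lid.

{"method": "apply_moves", "body": {"slide": [[0.0161,-0.0253,0],[0.0161,-0.0253,0],[0.0161,-0.0253,0],[0.0161,-0.0253,0],[0.0161,-0.0253,0],[0.0161,-0.0253,0],[0.0161,-0.0253,0],[0.0161,-0.0253,0],[0,0,0],[0,0,0]], "angular": [[0,0,0],[0,0,0],[0,0,0],[0,0,0],[0,0,0],[0,0,0],[0,0,0],[0,0,0],[0,0,0],[0,0,0]]}}

```text
time: 15.45
ee_pos: [0.4551, -0.1838, 0.4482]
ee_rot: [[-1.0, 0.005, -0.002], [0.005, 1.0, 0.0], [0.002, 0.0, -1.0]]
ft_force: [-0.3, 1.6, 0.4]
width: 0.0918
finger_force: 0.0
```

{"method": "apply_moves", "body": {"slide": [[0,0,0.03],[0,0,0.03],[0,0,0.03],[0,0,0.02],[0,0,0],[0,0,0]], "angular": [[0,0,0],[0,0,0],[0,0,0],[0,0,0],[0,0,0],[0,0,0]]}}

```text
time: 15.95
ee_pos: [0.4565, -0.1815, 0.3382]
ee_rot: [[-1.0, -0.0, -0.003], [-0.0, 1.0, 0.001], [0.003, 0.001, -1.0]]
ft_force: [0.5, 0.3, -0.1]
width: 0.092
finger_force: 0.0
```

```bash
python3 - <<'E'
from h import *
s=manip.read_state();print(s["ee_pos"],s["ft_force"],s["joint_pos"].round(1))
im=manip.read_camera("scene")[:,:,::-1]
cv2.imwrite("pics/g6.png",cv2.resize(im[130:310,230:380],None,fx=3.3,fy=3.3,interpolation=cv2.INTER_CUBIC))
E
```

```text
[ 0.45648434 -0.18147871  0.33818772] [ 0.52652311  0.33284668 -0.07507216] [  0.2  17.   19.1 114.4  -7.2  49.9 113.2]
```

View pics/g6.png

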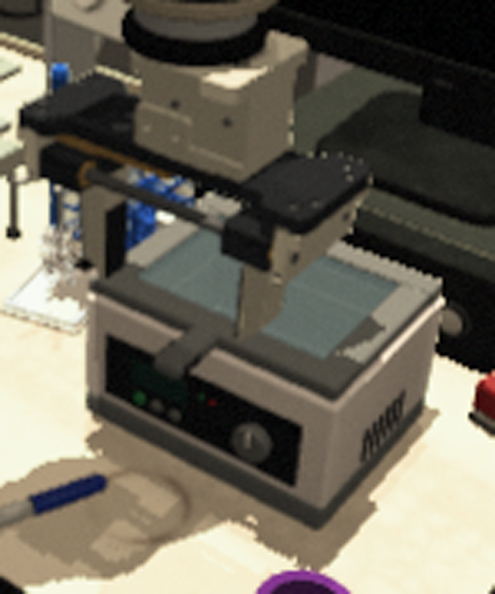

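The open fingers at g6 (105,235) and (262,310) straddle the tongue at (190,350), so I go down and close.

{"method": "apply_moves", "body": {"slide": [[0,0,0.02],[0,0,0.02],[0,0,0.02],[0,0,0],[0,0,0]], "angular": [[0,0,0],[0,0,0],[0,0,0],[0,0,0],[0,0,0]]}}

```text
time: 16.42
ee_pos: [0.4569, -0.1824, 0.28]
ee_rot: [[-1.0, 0.001, 0.0], [0.001, 1.0, 0.0], [-0.0, 0.0, -1.0]]
ft_force: [0.5, -0.1, -0.2]
width: 0.0916
finger_force: 0.0
```

{"method": "apply_moves", "body": {"slide": [[0,0,0],[0,0,0],[0,0,0],[0,0,0],[0,0,0],[0,0,0],[0,0,0],[0,0,0],[0,0,0],[0,0,0]], "angular": [[0,0,0],[0,0,0],[0,0,0],[0,0,0],[0,0,0],[0,0,0],[0,0,0],[0,0,0],[0,0,0],[0,0,0]], "gripper": 0.0}}

```text
time: 17.25
ee_pos: [0.4564, -0.1825, 0.2792]
ee_rot: [[-1.0, 0.001, -0.0], [0.001, 1.0, 0.0], [0.0, 0.0, -1.0]]
ft_force: [1.0, 0.4, -0.5]
width: 0.0295
finger_force: 0.0
```

{"method": "apply_moves", "body": {"slide": [[0,0,0],[0,0,0],[0,0,0],[0,0,0],[0,0,0]], "angular": [[0,0,0],[0,0,0],[0,0,0],[0,0,0],[0,0,0]]}}

```text
time: 17.67
ee_pos: [0.4564, -0.1824, 0.2792]
ee_rot: [[-1.0, 0.001, -0.0], [0.001, 1.0, 0.0], [0.0, 0.0, -1.0]]
ft_force: [0.4, 1.0, -0.4]
width: 0.02
finger_force: 30.0
```

```bash
python3 - <<'E'
from h import *
s=manip.read_state();print(s["ee_pos"],s["ft_force"],s["joint_pos"].round(1),s["width"])
d=.173;a0=np.arctan2(.0045,d);r=.17306;A=a0+np.radians(np.arange(0,61,5))
X=np.c_[.6295-r*np.cos(A),.1115+r*np.sin(A)];print(np.diff(X,axis=0).round(4).tolist(),X[-1])
E
```

```text
[ 0.45641857 -0.18238714  0.2792002 ] [ 0.39247186  0.95308251 -0.42401632] [  1.9  21.8  17.7 117.9  -9.8  41.6 115.7] 0.020014767061456273
[[0.0011, 0.0151], [0.0024, 0.0149], [0.0036, 0.0146], [0.0049, 0.0143], [0.0061, 0.0138], [0.0073, 0.0132], [0.0084, 0.0125], [0.0095, 0.0117], [0.0105, 0.0109], [0.0114, 0.0099], [0.0122, 0.0089], [0.0129, 0.0078]] [0.54689641 0.2635737 ]
```

{"method": "apply_moves", "body": {"slide": [[-0.0011,0,-0.0151],[-0.0024,0,-0.0149],[-0.0036,0,-0.0146],[-0.0049,0,-0.0143],[0,0,0]], "angular": [[0,0,0],[0,0,0],[0,0,0],[0,0,0],[0,0,0]]}}

```text
time: 18.08
ee_pos: [0.4687, -0.1823, 0.3397]
ee_rot: [[-1.0, 0.0, 0.0], [0.0, 1.0, 0.0], [-0.0, 0.0, -1.0]]
ft_force: [-3.5, 1.4, -2.1]
width: 0.02
finger_force: 30.0
```

{"method": "apply_moves", "body": {"slide": [[-0.0061,0,-0.0138],[-0.0073,0,-0.0132],[-0.0084,0,-0.0125],[-0.0095,0,-0.0117],[0,0,0]], "angular": [[0,0,0],[0,0,0],[0,0,0],[0,0,0],[0,0,0]]}}

```text
time: 18.5
ee_pos: [0.5001, -0.1821, 0.3902]
ee_rot: [[-1.0, 0.0, -0.001], [0.0, 1.0, 0.001], [0.001, 0.001, -1.0]]
ft_force: [-5.4, 3.1, 0.7]
width: 0.0194
finger_force: 30.0
```

{"method": "apply_moves", "body": {"slide": [[-0.0105,0,-0.0109],[-0.0114,0,-0.0099],[-0.0122,0,-0.0089],[-0.0129,0,-0.0078],[0,0,0],[0,0,0],[0,0,0],[0,0,0]], "angular": [[0,0,0],[0,0,0],[0,0,0],[0,0,0],[0,0,0],[0,0,0],[0,0,0],[0,0,0]]}}

```text
time: 19.17
ee_pos: [0.5464, -0.1819, 0.4264]
ee_rot: [[-1.0, 0.0, -0.001], [0.0, 1.0, 0.002], [0.001, 0.002, -1.0]]
ft_force: [-3.6, 4.6, 3.7]
width: 0.0193
finger_force: 30.0
```

```bash
python3 - <<'E'
from h import *
s=manip.read_state();print(s["ee_pos"],s["ft_force"],s["width"],s["finger_force"])
g=s["ee_pos"]-np.array([0,0,.1625]);print(np.degrees(np.arctan2(g[2]-.1115,.6295-g[0]))-1.5,np.hypot(g[2]-.1115,.6295-g[0]))
im=manip.read_camera("scene")[:,:,::-1].copy()
cv2.imwrite("pics/g7.png",cv2.resize(im[110:310,175:380],None,fx=2.9,fy=2.9,interpolation=cv2.INTER_CUBIC))
E
```

```text
[ 0.54639925 -0.18190753  0.42644735] [-3.64417259  4.633995    3.7303048 ] 0.019335852670349322 30.00670999288559
59.904705504649634 0.17362583303062407
```

View pics/g7.png

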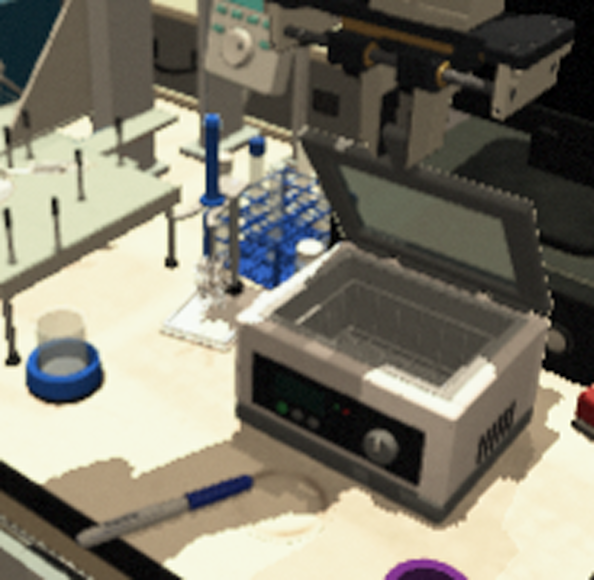

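The lid stands open in the fingers at g7 (395,145); brush, beaker and marker are in place. I check the angle from the lid corners (304,130) and (537,207).

```bash
python3 - <<'E'
from h import *
for d in(50,55,60,65,70):
    t=np.radians(d)
    out=[]
    for h in(-.0015,.0105):
        for y in(.093,-.093): out.append((proj("scene",[.6295-.145*np.cos(t)+h*np.sin(t),-.182+y,.1115+.145*np.sin(t)+h*np.cos(t)])[0]-[175,110]+.5)*2.9)
    print(d,np.round(out).tolist())
E
```

```text
50 [[280.0, 159.0], [511.0, 242.0], [288.0, 145.0], [519.0, 227.0]]
55 [[289.0, 145.0], [519.0, 226.0], [297.0, 132.0], [528.0, 211.0]]
60 [[298.0, 132.0], [528.0, 211.0], [306.0, 120.0], [537.0, 197.0]]
65 [[307.0, 120.0], [538.0, 196.0], [316.0, 109.0], [546.0, 183.0]]
70 [[316.0, 109.0], [547.0, 183.0], [325.0, 99.0], [555.0, 172.0]]
```

```bash
python3 -c "
from rig import manip
print(manip.close_job())"
```

```text
the job is handed in; nothing more can be done
None
```

I brushed the beaker out with three full strokes and left it standing in its holder, hung the brush back upright in its fork, and handed the job in with the fingers holding the lid at about 60 degrees; no verdict was returned.

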